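Lock a note-card tray with its keeper bar

TASK

Lock the note-card tray for carrying: take the loose brass keeper bar by its wooden grip, tilt its toe down to work the oblong eye past the wide head of the tray's stud, and lay the bar level on the cards. Then push it home so that both arms of the head overlap it and its tail has dropped inside the end wall. Feel your way gently without forcing anything, let go, and leave the other things on the desk where they are.

Things in the scene. Friction and masses are not known exactly. Their poses are not given: they have to be found in the camera images.
- card_tray: Dark wooden tray of small white note cards, 164 x 104 mm, on rubber feet, does not shift. Origin on the desk straight below the brass stud's neck (nominal); x level, from the cards towards the stud; z up. All tray numbers are in mm in this frame. Floor round the stud: z 10, open out to x 47. Locked, the bar lies with its x along this x, underside at z 36, eye's near end touching the neck.
- stud (a point): Nominal neck axis at the head's underside, z 44, axes as the tray's. Square brass neck 10 x 10 (x, y -5 to 5) carrying a flat T head, z 44 to 48, 10 wide (y): short arm towards the cards to x -18.5, long arm away from them to x +28. The stud is clamped by a slotted foot and really stands anywhere up to 4.5 mm either way along x of these figures, firm: find it by touch.
- cards (a point): Middle of the flat top of the card stack, z 36, slightly springy (gives about 1 mm under 4 N): cards span x -105.5 to -29.3, y -44 to 44. Between cards and stud a low wall, x -28 to -22, top z 32. Side cheeks are lower (z 26).
- end_wall (a point): Middle of the inner upper edge of the wooden end wall: x -108, z 44. The wall is 8 thick (x -116 to -108), its top 8 above the cards. In the locked place the bar's tail stands 2 to 11 inside it.
- bar_grip (a point): Middle of the walnut grip of the loose brass keeper bar (140 to 240 g), 17 mm above the bar's underside. Axes: x along the bar to its toe, z up. Plate 134.5 x 30 x 4 mm, flat on the desk, grip up. Grip: 40 long (x), 12 thick (y), 4 to 34 mm above the underside; pinch it across its thickness with firm force, fingers just clear of the plate.
- bar_eye (a point): Centre of the bar's eye, 2 mm above the underside, 63 mm from the grip's middle towards the toe, axes as the bar's. Rectangular, 26 long (50 to 76 mm from the grip's middle), 13.5 wide: shorter than the 46.5 mm head, but longer than neck plus short arm (23.5). So the eye goes over only tilted, and levels only while its far end is close to the neck.
- bar_toe (a point): Middle of the toe bridge (76 to 88 mm from the grip's middle), 2 mm above the underside. Way in: toe tipped 25 to 30 degrees down, bridge beyond the long arm's tip; lower it below the head, the eye's near end still above the head; draw back towards the cards, bridge under the long arm, until it touches the neck; lower the tail keeping close to the neck.
- bar_tail (a point): Middle of the tail end's lower edge, 46.5 mm from the grip's middle. Once the bar is lowered, the tail rests on the end wall; push the bar along the tray towards the stud, about 16 mm, until the eye's near end meets the neck: the tail then drops inside the end wall on to the cards.
- keeper_bar: The whole keeper bar; origin on its underside below the grip's middle, axes as bar_grip.
- ink_bottle: Bystander: dark blue square-shouldered ink bottle with black cap, 62 x 62 x 60 mm, origin under its centre.
- pocket_compass: Bystander: round brass pocket compass, 53 mm, 15 mm thick, origin under its centre.
- card_case: Bystander: reddish-brown leather case, 65 x 92 x 24 mm, origin under its centre.
- stamp_box: Bystander: small pale silver box, 36 x 54 x 25 mm, origin under its centre.
- desk_bell: Bystander: brass hand bell with dark upright handle, 67 mm wide, 95 mm tall, origin under its centre.
- seal_stamp: Bystander: brass seal with a brown turned wooden handle, 27 mm wide, 78 mm tall, origin under its centre.
Mind the look-alikes: they are no part of the job. What is meant by the keeper_bar is not red, and is the larger of those in its own colour.

How it is judged:
On the way, in this order (a step that is already met when the one before it is completed fails the run):
1. the toe bridge is hooked under the long arm of the stud's head, the tail still raised (x of bar_toe in the frame of card_tray between 0.002 and 0.039 m and y of bar_toe in the frame of card_tray between -0.006 and 0.006 m and z of bar_toe in the frame of card_tray between 0.012 and 0.0435 m and angle between keeper_bar's own z axis and vertical above 0.12 rad), for 0.1 s.
2. the bar lies level on the cards under both arms of the head, its tail inside the end wall (x of bar_eye in the frame of card_tray between 0.0005 and 0.014 m and y of bar_eye in the frame of card_tray between -0.004 and 0.004 m and z of bar_eye in the frame of card_tray between 0.034 and 0.0415 m and z of bar_tail in the frame of card_tray between 0.033 and 0.0395 m and x of bar_tail in the frame of card_tray above -0.1085 m and angle between keeper_bar's own z axis and vertical below 0.05 rad and angle between the x axis of keeper_bar and the x axis of card_tray, either way round below 0.08 rad), for 0.2 s.
At the end, for the whole second after the job is handed in: The keeper bar lies level (within 3 degrees) on the cards and along the tray, the stud's neck standing in its eye both arms of the head over it, its tail down inside the end wall (less than 4 mm above the cards); it is at rest and let go (all of step 2 and linear speed of keeper_bar below 0.02 m/s); the robot touches nothing.
It fails at once if the bar is forced: it bears on the tray or stud with more than 25 N (contact force between keeper_bar and card_tray above 25 N).
It fails at once if the robot itself presses on the tray with more than 10 N (contact force between any of the arm, the fingers and card_tray above 10 N).
It fails at once if another thing on the desk is pushed from its place by more than 15 mm (distance of any of ink_bottle, pocket_compass, card_case, stamp_box, desk_bell, seal_stamp from where it was at the start of the episode above 0.015 m).
It also fails if it takes over 51 s, if anything falls off the work surface, if the arm or the gripper's body presses on something with over 40 N, if the wrist force passes 120 N, or if a joint passes its speed limit or range.

ROBOT

A 6-joint arm with a two-finger parallel gripper is mounted at the origin on the work surface; the furniture and walls round the work are solid. World frame = base frame: x ahead of the robot, y to its left, z up, the work surface at z = 0. Lengths are in m, angles in rad, forces in N, time in s.
With the tool pointing down it reaches from about 0.35 to 0.975 m from the base axis. Payload 4.9 kg.
Tool frame: the origin (TCP) lies at the very end of the fingers, on their centre line; the grasp point (between the pads) lies 19 mm behind it (ctrl.grip_point_offset is the distance from the TCP to the grasp point, in m); z points along the fingers, y is the line along which they close (so a half turn about z gives the same grasp; the last joint's range is limited). The gripper opens to 85 mm and grips with 20 to 120 N. Pads are 22 mm wide; open, the fingers measure 114 mm over their backs; the gripper's body (76 mm by 85 mm) begins 54 mm behind the grasp point. The pads swing forward as they close: fully open they stand 13 mm farther back than shut.
Start: joints at [-1.368, 0.053, 1.613, -0, 1.476, -0.119], TCP at [0.198, -0.593, 0.196] pointing down, gripper open.
Joint ranges: [-3.01, 3.01], [-1.01, 2.22], [0.06, 2.58], [-1.02, 4.17], [0.09, 2.62], [-3.14, 3.14]. Speed limits (rad/s): [2.57, 2.57, 3.14, 3.14, 3.14, 3.14].

INTERFACE

Orientations are given as a rotation vector (axis times angle).
In Python, from station import ctrl gives the robot as it stands.
- The arm moves only by the tool send_rows, never from a script. Its argument "rows" is a list of rows, each a list of 3 entries, a list of its own where there are three numbers: the finger opening in cm, from 0 to 8.54, then the shift along the tool's x, y, z in cm, then the turn about the tool's z in degrees. A call has 1 to 10 rows; each row shifts and turns the commanded pose from where the row before left it, along the tool's axes as they then stand; what a row does not reach is not made up. A row lasts 1/8 s, in which the tool goes at most 62.5 mm and 10.7 degrees, less where a joint would pass 70% of its speed; a pose out of reach is approached as far as the arm can. A call with a gripper value outside its range is refused whole. The fingers move at their own pace and stop on an object; "newtons" is the grip in N (left out, the last holds). Time passes only in rows, so rows that do not move let the fingers close. It gives the time, the measured TCP pose, the force, the opening and the grip force at its end, in the units of the state.
- ctrl.get_obs(): the state, without advancing time (a new reading comes with each control period).
- ctrl.get_image(name): name is "scene" or "top" or "wrist"; returns a dict with "frame" (400x640x3 uint8, red, green, blue), "range_z" (400x640 float32, m along the optical axis (not along the pixel's ray), 0 where there is no reading), "fx", "fy", "cx", "cy" (pixels), "cam_to_world" (4x4, takes a point from camera to world coordinates). Camera axes: x right, y down, z forward; pixel columns grow to the right and rows downward; lengths in m; the calibration is good to about 2 mm. The wrist camera is an equidistant fisheye: a pixel r from the principal point sees the ray r / f radians off the axis. A picture is of the moment at which its call begins.
- ctrl.finish_job(): hands the job in; it is judged then, once.
The state is a dict: "t": time; "q": joint angles; "dq": joint speeds; "effort": joint torques, N m; "tool_pos": TCP position; "tool_rot": TCP orientation; "contact_force": force on the tool from outside, world axes, zero at the start; "wrist_torque": the same for the moment, N m; "opening": finger opening in m; "grip_force": force on a finger pad.
Only numpy, scipy, OpenCV 4.12 (cv2) and the standard library are available. Lean on these libraries where they do the work, as an engineer would, in place of code of your own. Each camera call takes 0.05 s, during which the arm holds its last target. There are 200 camera calls.

## Working session

There is one attempt and no reset: what is moved stays moved. The work goes in short steps, Python scripts to look and compute and a tool call to move; the robot and the scene stay as the last step left them, time stands still between calls to the robot, and variables do not carry over. Pictures are saved under pics/ and viewed, at most 10 in all, crops included, and the job is handed in when it is done.

Besides the shell and the picture viewer there is one more tool, called as name(argument=value, ...) on one line, values as JSON. send_rows: Moves the arm, as the interface text tells. Its arguments: {"type":"object","properties":{"rows":{"type":"array","items":{"type":"array"}},"newtons":{"type":"number"}},"required":["rows"]}

```bash
ls; mkdir -p pics
cat > h.py <<'E'
import numpy as np,cv2
from scipy.spatial.transform import Rotation as R
from station import ctrl
def save(n,im): cv2.imwrite(f'pics/{n}.png',im[:,:,::-1])
def pts(d):
    z=d['range_z'];v,u=np.indices(z.shape)
    P=np.stack([(u-d['cx'])/d['fx']*z,(v-d['cy'])/d['fy']*z,z,np.ones_like(z)],-1)
    return (P@np.array(d['cam_to_world']).T)[...,:3]
E
python3 - <<'E'
from h import *
import pickle
for n in('top','scene'):
    d=ctrl.get_image(n);pickle.dump(d,open(n+'.pkl','wb'));save(n,d['frame'])
    print(n,d['fx'],d['cx'],d['cy'],np.round(d['cam_to_world'],3))
print(ctrl.get_obs())
E
```

```text
pics
top 403.47676352561024 319.82398271976683 199.54387042447064 [[-1.800e-02 -9.950e-01  9.700e-02  3.340e-01]
 [-1.000e+00  1.800e-02 -3.000e-03  4.600e-02]
 [ 1.000e-03 -9.700e-02 -9.950e-01  1.273e+00]
 [ 0.000e+00  0.000e+00  0.000e+00  1.000e+00]]
scene 365.4648308018113 317.19135870062746 195.4689782654663 [[-0.85  -0.267  0.455 -0.08 ]
 [-0.527  0.467 -0.71   0.891]
 [-0.023 -0.843 -0.537  0.7  ]
 [ 0.     0.     0.     1.   ]]
{'t': 0.1, 'q': array([-1.36797729e+00,  5.33496574e-02,  1.61414417e+00, -2.13119211e-05,
        1.47601670e+00, -1.19022324e-01]), 'dq': array([ 6.98707767e-04, -2.13528278e-03, -2.70997397e-03, -1.19505706e-05,
        1.60038710e-03,  8.05952329e-05]), 'effort': array([ 9.93625099e-05, -3.94899559e+01, -3.71364927e+01, -1.95127991e-04,
        3.84193962e-03, -7.02407679e-07]), 'tool_pos': array([ 0.19754873, -0.59229199,  0.19435705]), 'tool_rot': array([-3.09911278e+00, -5.03064423e-01,  1.59382726e-04]), 'contact_force': array([-0.49837932, -0.14033158,  0.82019615]), 'wrist_torque': array([ 0.0200396 ,  0.01667423, -0.01464525]), 'grip_force': 0.0, 'opening': 0.0855669679294897}
```

View pics/top.png

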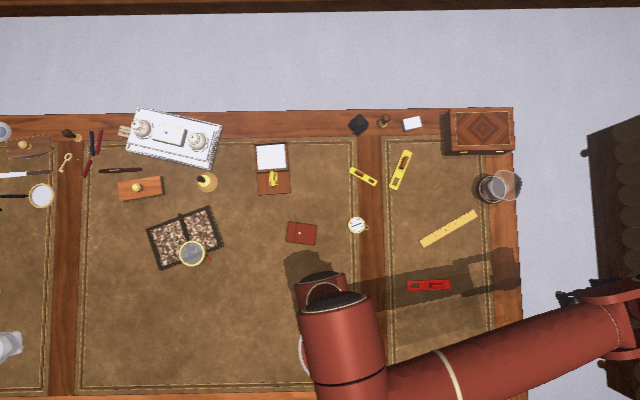

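View pics/scene.png

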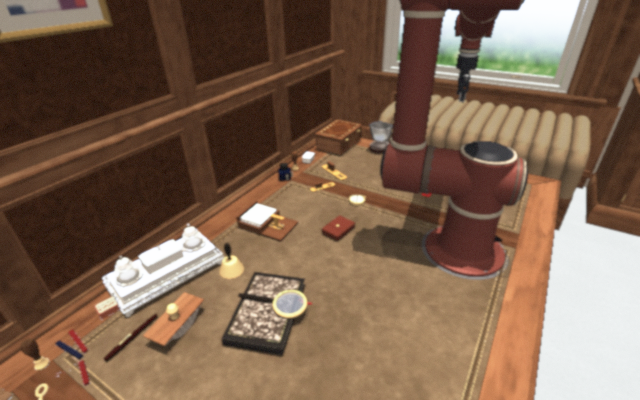

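Top view: the tray is at (272,168), with its stud near (272,180). Things that could be the keeper bar are a yellow bar at (401,170), which is the larger, a yellow bar at (363,177), which is smaller, a red bar at (429,285), and a ruler at (448,229). I choose (401,170) and check it in a close crop.

Run:
```python
from h import *
import pickle
d=pickle.load(open('top.pkl','rb'));f=d['frame']
c=f[105:205,240:430];save('c1',cv2.resize(c,None,fx=4.2,fy=4.2,interpolation=cv2.INTER_CUBIC))
P=pts(d)
for u,v in[(401,170),(363,177),(272,155),(272,168),(272,180),(272,190),(300,150)]:print(u,v,P[v,u].round(3))
hsv=cv2.cvtColor(f,cv2.COLOR_RGB2HSV)
m=cv2.inRange(hsv,(20,120,120),(35,255,255))
n,l,s,c=cv2.connectedComponentsWithStats(m)
for i in range(1,n):
    if s[i,4]>25:print(s[i],c[i].round(1))
```

```text
401 170 [ 0.548 -0.218  0.003]
363 177 [ 0.528 -0.097  0.001]
272 155 [0.596 0.189 0.037]
272 168 [0.556 0.189 0.036]
272 180 [0.516 0.188 0.048]
272 190 [0.49  0.193 0.006]
300 150 [ 0.619  0.103 -0.001]
[389 150  23  40 305] [399.9 170. ]
[349 167  29  19 161] [362.7 176.1]
[269 171   9  15  98] [272.5 178.1]
[420 210  57  37 457] [447.9 228.2]
```

View pics/c1.png

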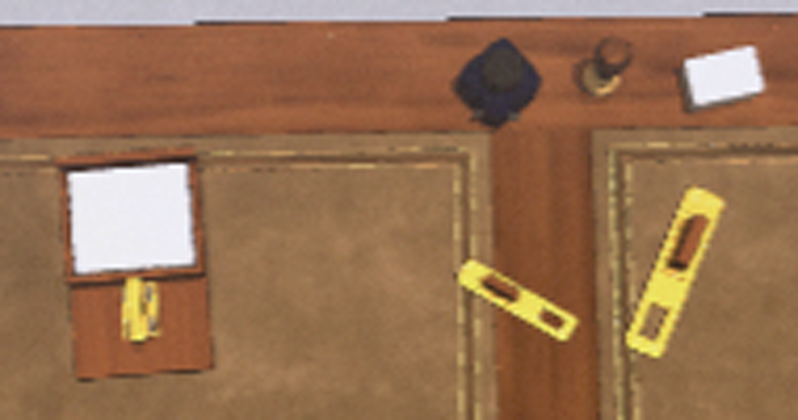

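The crop settles it: the large yellow bar with the walnut grip at top (401,170) is the keeper bar, its eye and toe pointing down-left in the image. The tray's stud points down in the image. Now I measure both.

```bash
cat >> h.py <<'E'
def plane(d,uv,z):
    T=np.array(d['cam_to_world']);uv=np.atleast_2d(uv).astype(float)
    r=np.c_[(uv[:,0]-d['cx'])/d['fx'],(uv[:,1]-d['cy'])/d['fy'],np.ones(len(uv))]@T[:3,:3].T
    return T[:3,3]+r*((z-T[2,3])/r[:,2])[:,None]
def big(m): 
    c=max(cv2.findContours(m,0,1)[0],key=cv2.contourArea);return c[:,0]
def rect(d,m,z):
    p=plane(d,big(m),z)[:,:2]*1000
    return cv2.minAreaRect(p.astype(np.float32))
def tool():
    o=ctrl.get_obs();M=R.from_rotvec(o['tool_rot']).as_matrix()
    return o,M
E
python3 - <<'E'
from h import *
import pickle
d=pickle.load(open('top.pkl','rb'));f=d['frame'];hsv=cv2.cvtColor(f,cv2.COLOR_RGB2HSV)
def sub(m,u0,u1,v0,v1):
    o=np.zeros_like(m);o[v0:v1,u0:u1]=m[v0:v1,u0:u1];return o
y=cv2.inRange(hsv,(18,100,90),(36,255,255));w=cv2.inRange(hsv,(0,0,170),(180,60,255))
print('bar',rect(d,sub(y,385,416,145,195),.004))
print('cards',rect(d,sub(w,250,292,138,172),.036))
print('head',rect(d,sub(y,264,282,170,190),.048))
wd=cv2.inRange(hsv,(0,80,40),(17,255,200));wd=sub(wd,395,415,148,173)
print('grip',rect(d,wd,.034))
o,M=tool();print(M.round(3),ctrl.grip_point_offset)
E
```

```text
bar ((548.8368530273438, -209.71121215820312), (43.201019287109375, 142.00384521484375), 65.02904510498047)
cards ((592.0040283203125, 192.73544311523438), (75.39344787597656, 88.46080017089844), 3.6011574268341064)
head ((520.7924194335938, 184.65182495117188), (24.53227996826172, 46.53417205810547), 89.67703247070312)
grip ((574.2083129882812, -223.7427215576172), (59.367862701416016, 76.36808013916016), 87.9476089477539)
[[ 0.949  0.316 -0.   ]
 [ 0.316 -0.949  0.002]
 [ 0.    -0.002 -1.   ]] 0.0187
```

send_rows(rows=[[8.5, [4.69, -2.38, 0], 0], [8.5, [4.69, -2.38, 0], 0], [8.5, [4.69, -2.38, 0], 0], [8.5, [4.69, -2.38, 0], 0], [8.5, [4.69, -2.38, 0], 0], [8.5, [4.69, -2.38, 0], 0], [8.5, [4.69, -2.38, 0], 0], [8.5, [4.69, -2.38, 0], 0], [8.5, [4.69, -2.38, 0], 0], [8.5, [4.69, -2.38, 0], 0]], newtons=20)

```text
t: 1.35
tool_pos: [0.5681, -0.2172, 0.195]
tool_rot: [-3.101, -0.503, 0.001]
contact_force: [0.9, -0.6, 0.1]
opening: 0.085
grip_force: 0.0
```

send_rows(rows=[[8.5, [0, 0, 0], 9], [8.5, [0, 0, 0], 9], [8.5, [0, 0, 0], 9], [8.5, [0, 0, 0], 9], [8.5, [0, 0, 0], 7.5], [8.5, [0, 0, 0], 0]])

```text
t: 2.1
tool_pos: [0.567, -0.2186, 0.1949]
tool_rot: [-3.067, 0.679, 0.002]
contact_force: [0.5, -0.7, -0.1]
opening: 0.0849
grip_force: 0.0
```

Run:
```python
from h import *
import pickle
d=ctrl.get_image('wrist');pickle.dump(d,open('w1.pkl','wb'));save('w1',d['frame'])
o,M=tool();print(o['t'],o['tool_pos'],M.round(3),d['fx'],d['cx'],d['cy'],np.round(d['cam_to_world'],3))
```

```text
2.15 [ 0.56707127 -0.21865711  0.19502722] [[ 0.907 -0.422 -0.001]
 [-0.422 -0.907  0.   ]
 [-0.001 -0.    -1.   ]] 309.70691628693146 320.39725008533645 203.12594967226465 [[-0.422 -0.859 -0.288  0.641]
 [-0.907  0.4    0.135 -0.254]
 [-0.     0.318 -0.948  0.371]
 [ 0.     0.     0.     1.   ]]
```

View pics/w1.png

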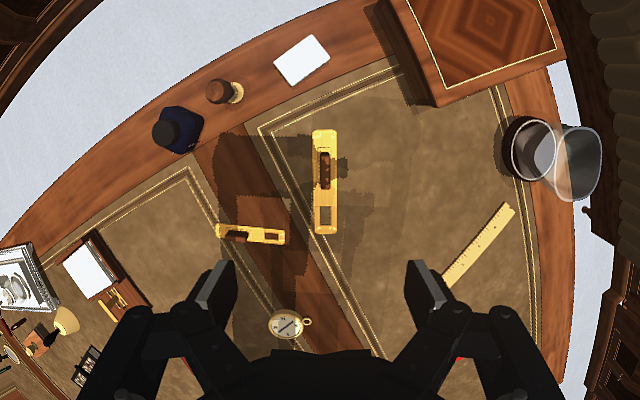

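The wrist view shows the bar at (325,182), its grip at (323,170) and its eye at (325,215). The compass at (286,324) and the small look-alike at (250,234) are clear of it.

```bash
cat >> h.py <<'E'
def fplane(d,uv,z):
    T=np.array(d['cam_to_world']);uv=np.atleast_2d(uv).astype(float)
    a=(uv-[d['cx'],d['cy']])/d['fx'];r=np.linalg.norm(a,axis=1)
    k=np.sinc(r/np.pi)
    r=np.c_[a*k[:,None],np.cos(r)]@T[:3,:3].T
    return T[:3,3]+r*((z-T[2,3])/r[:,2])[:,None]
def frect(d,m,z): return cv2.minAreaRect((fplane(d,big(m),z)[:,:2]*1000).astype(np.float32))
def sub(m,u0,u1,v0,v1):
    o=np.zeros_like(m);o[v0:v1,u0:u1]=m[v0:v1,u0:u1];return o
E
python3 - <<'E'
from h import *
import pickle
d=pickle.load(open('w1.pkl','rb'));f=d['frame'];hsv=cv2.cvtColor(f,cv2.COLOR_RGB2HSV)
y=sub(cv2.inRange(hsv,(15,90,120),(36,255,255)),300,350,120,245)
(c,s,a)=r=frect(d,y,.004);print('bar',r)
# eye: hole inside bar contour, lower part
fill=np.zeros_like(y);cv2.drawContours(fill,[big(y)[:,None]],-1,255,-1)
hole=sub(cv2.morphologyEx(fill&~y,cv2.MORPH_OPEN,np.ones((3,3))),300,350,195,235);print('eye',frect(d,hole,.004))
g=sub(cv2.inRange(hsv,(0,60,20),(14,255,190))&fill,300,350,140,195);print('grip',frect(d,g,.034), cv2.boundingRect(g))
print('depth grip', d['range_z'][160:180:5,323], )
E
```

```text
bar ((554.3197631835938, -219.80657958984375), (58.05961227416992, 147.17776489257812), 66.24943542480469)
eye ((512.4342651367188, -199.3228302001953), (11.52877426147461, 23.077730178833008), 65.03268432617188)
grip ((571.7314453125, -226.7493896484375), (11.044858932495117, 41.13591003417969), 65.01429748535156) (320, 140, 18, 49)
depth grip [0.3422307  0.34270412 0.3463418  0.34722966]
```

send_rows(rows=[[6, [0.5, 0.2, 2.5], 0], [6, [0.5, 0.2, 2.5], 0], [6, [0.6, 0.15, 2.5], 0], [6, [0, 0, 2], 0], [6, [0, 0, 0], 0]])

```text
t: 2.78
tool_pos: [0.5779, -0.2297, 0.0981]
tool_rot: [-3.066, 0.68, 0.007]
contact_force: [-0.3, 0.6, 0.8]
opening: 0.0603
grip_force: 0.0
```

Run:
```python
from h import *
import pickle
d=ctrl.get_image('wrist');pickle.dump(d,open('w2.pkl','wb'));f=d['frame']
o,M=tool();print(o['t'],o['tool_pos'],M.round(3),o['opening'])
hsv=cv2.cvtColor(f,cv2.COLOR_RGB2HSV)
c=fplane(d,[[320,200]],0);print(c)
save('w2',f)
```

```text
2.825 [ 0.57893613 -0.23016635  0.09978402] [[ 0.906 -0.423 -0.001]
 [-0.423 -0.906  0.001]
 [-0.002 -0.    -1.   ]] 0.05957405565916581
[[ 0.57155068 -0.22661665  0.        ]]
```

View pics/w2.png

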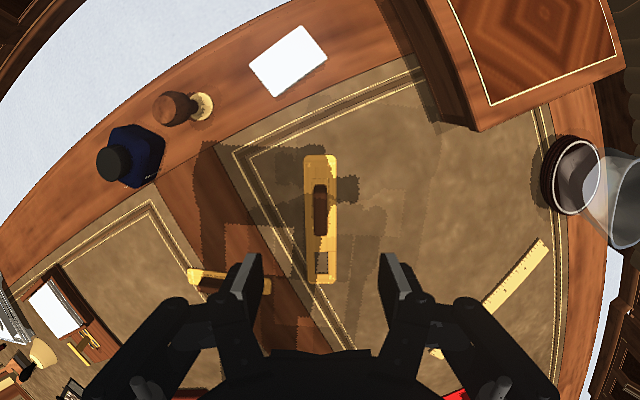

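The bar is centred under the tool: grip top at (321,210), eye at (321,262), plate edges at u 304 and 337.

Run:
```python
from h import *
import pickle
d=pickle.load(open('w2.pkl','rb'))
o,M=tool();p=o['tool_pos'];x=np.array([.906,-.423,0]);y=np.array([-.423,-.906,0])
for n,uv,z in[('grip',(321,210),.034),('griphi',(321,184),.034),('griplo',(321,236),.034),('eye',(321,262),.004),('L',(304,200),.004),('Rr',(337,200),.004),('tail',(320,155),.004),('toe',(321,283),.004)]:
    q=fplane(d,uv,z)[0];print(n,(q*1000).round(1),'tool x,y mm',round((q-p)@x*1000,1),round((q-p)@y*1000,1))
```

```text
grip [ 573.4 -228.5   34. ] tool x,y mm -5.7 0.8
griphi [ 593.5 -237.8   34. ] tool x,y mm 16.5 0.8
griplo [ 552.  -218.5   34. ] tool x,y mm -29.3 0.8
eye [ 513.4 -200.6    4. ] tool x,y mm -71.9 0.9
L [ 578.9 -213.9    4. ] tool x,y mm -6.9 -14.8
Rr [ 566.1 -241.3    4. ] tool x,y mm -6.9 15.5
tail [ 610.6 -244.8    4. ] tool x,y mm 34.9 -0.1
toe [ 490.6 -189.9    4. ] tool x,y mm -97.1 0.9
```

send_rows(rows=[[6, [0, 0.05, 3], 0], [6, [0, 0, 3], 0], [5, [0, 0, 2.3], 0], [3, [0, 0, 0], 0], [1.5, [0, 0, 0], 0], [1.3, [0, 0, 0], 0], [1.3, [0, 0, 0], 0]], newtons=20)

```text
t: 3.7
tool_pos: [0.5801, -0.2314, 0.0188]
tool_rot: [3.066, -0.681, 0.003]
contact_force: [1.0, -0.0, -0.6]
opening: 0.0134
grip_force: 0.0
```

send_rows(rows=[[1.2, [0, 0, 0], 0], [1.2, [0, 0, 0], 0]])

```text
t: 3.95
tool_pos: [0.5793, -0.231, 0.0176]
tool_rot: [3.067, -0.682, 0.0]
contact_force: [-0.4, 0.3, -0.2]
opening: 0.012
grip_force: 0.0
```

send_rows(rows=[[1.17, [0, 0, 0], 0], [1.17, [0, 0, 0], 0]])

```text
t: 4.2
tool_pos: [0.5792, -0.231, 0.0174]
tool_rot: [-3.067, 0.682, 0.0]
contact_force: [-0.1, -0.1, 0.0]
opening: 0.0118
grip_force: 0.0
```

send_rows(rows=[[1.13, [0, 0, 0], 0], [1.13, [0, 0, 0], 0]])

```text
t: 4.45
tool_pos: [0.5792, -0.231, 0.0175]
tool_rot: [-3.067, 0.682, 0.0]
contact_force: [-0.7, 0.4, -0.1]
opening: 0.0112
grip_force: 0.0
```

send_rows(rows=[[1.08, [0, 0, 0], 0], [1.08, [0, 0, 0], 0]])

```text
t: 4.7
tool_pos: [0.5793, -0.231, 0.0175]
tool_rot: [-3.067, 0.682, 0.0]
contact_force: [-0.6, 0.6, 1.0]
opening: 0.0107
grip_force: 0.0
```

send_rows(rows=[[1.02, [0, 0, 0], 0], [1.02, [0, 0, 0], 0]])

```text
t: 4.95
tool_pos: [0.5793, -0.231, 0.0175]
tool_rot: [3.067, -0.682, 0.0]
contact_force: [-0.3, 0.1, -0.8]
opening: 0.0104
grip_force: 0.0
```

send_rows(rows=[[0.95, [0, 0, 0], 0], [0.95, [0, 0, 0], 0]])

```text
t: 5.2
tool_pos: [0.5793, -0.231, 0.0175]
tool_rot: [-3.067, 0.682, 0.0]
contact_force: [0.6, 0.1, 0.5]
opening: 0.0091
grip_force: 0.0
```

Run:
```python
from h import *
d=ctrl.get_image('wrist');f=d['frame'];save('w3',cv2.resize(f[140:400,180:460],None,fx=2,fy=2))
o=ctrl.get_obs();print(o['opening'],o['grip_force'],o['t'])
```

```text
0.009542998981937261 0.0 5.25
```

View pics/w3.png

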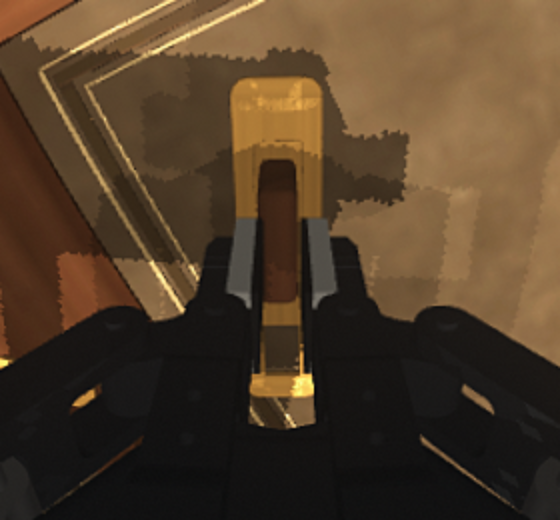

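The fingers straddle the grip (centre about (278,230) in the crop) with a small gap still on each side, so I keep closing.

send_rows(rows=[[0.85, [0, 0, 0], 0], [0.85, [0, 0, 0], 0]])

```text
t: 5.5
tool_pos: [0.5793, -0.231, 0.0175]
tool_rot: [-3.067, 0.682, 0.0]
contact_force: [0.5, 0.4, 0.7]
opening: 0.0086
grip_force: 0.0
```

send_rows(rows=[[0.72, [0, 0, 0], 0], [0.72, [0, 0, 0], 0]])

```text
t: 5.75
tool_pos: [0.5793, -0.231, 0.0175]
tool_rot: [3.067, -0.682, -0.0]
contact_force: [0.3, -0.4, -0.4]
opening: 0.0076
grip_force: 0.0
```

send_rows(rows=[[2, [0, 0, 0], 0], [2, [0, 0, 0.4], 0], [1.6, [0, 0, 0.4], 0], [1.3, [0, 0, 0], 0], [1.15, [0, 0, 0], 0], [1.15, [0, 0, 0], 0]])

```text
t: 6.5
tool_pos: [0.5794, -0.231, 0.0097]
tool_rot: [3.067, -0.682, 0.0]
contact_force: [-0.7, 0.0, -0.1]
opening: 0.0111
grip_force: 0.0
```

send_rows(rows=[[1.0, [0, 0, 0], 0], [1.0, [0, 0, 0], 0]])

```text
t: 6.75
tool_pos: [0.5793, -0.2311, 0.0096]
tool_rot: [3.067, -0.682, 0.0]
contact_force: [0.1, -1.1, -0.1]
opening: 0.0098
grip_force: 0.0
```

send_rows(rows=[[0.8, [0, 0, 0], 0], [0.8, [0, 0, 0], 0]])

```text
t: 7.0
tool_pos: [0.5793, -0.231, 0.0095]
tool_rot: [3.067, -0.682, -0.0]
contact_force: [0.8, 0.7, -0.5]
opening: 0.0081
grip_force: 0.0
```

send_rows(rows=[[0.6, [0, 0, 0], 0], [0.6, [0, 0, 0], 0]])

```text
t: 7.25
tool_pos: [0.5793, -0.231, 0.0095]
tool_rot: [3.067, -0.682, 0.0]
contact_force: [0.4, 0.7, 0.0]
opening: 0.0057
grip_force: 0.0
```

send_rows(rows=[[0.3, [0, 0, 0], 0], [0.3, [0, 0, 0], 0]])

```text
t: 7.5
tool_pos: [0.5793, -0.231, 0.0095]
tool_rot: [-3.067, 0.682, -0.0]
contact_force: [0.2, -1.0, 1.1]
opening: 0.0031
grip_force: 0.0
```

Run:
```python
from h import *
d=ctrl.get_image('wrist');f=d['frame'];save('w4',cv2.resize(f[140:400,180:460],None,fx=2,fy=2))
import pickle;pickle.dump(d,open('w4.pkl','wb'))
o,M=tool();T=np.array(d['cam_to_world']);print(np.round(M.T@(T[:3,3]-o['tool_pos']),4),np.round(M.T@T[:3,:3],3))
# project TCP & grasp point
for q in (0,-.0187,-.03):
    P=np.linalg.inv(T)@np.r_[o['tool_pos']+M@[0,0,q],1];th=np.arctan2(np.hypot(P[0],P[1]),P[2]);s=th/np.hypot(P[0],P[1])*d['fx']
    print(q,(d['cx']+P[0]*s-180)*2,(d['cy']+P[1]*s-140)*2)
```

```text
[ 0.082   0.0004 -0.1762] [[ 0.    -0.948 -0.317]
 [ 1.     0.    -0.   ]
 [ 0.    -0.317  0.948]]
0 279.65535294665904 196.19158039616002
-0.0187 279.52604499029746 223.7307954010172
-0.03 279.4361052059654 243.02162255822702
```

View pics/w4.png

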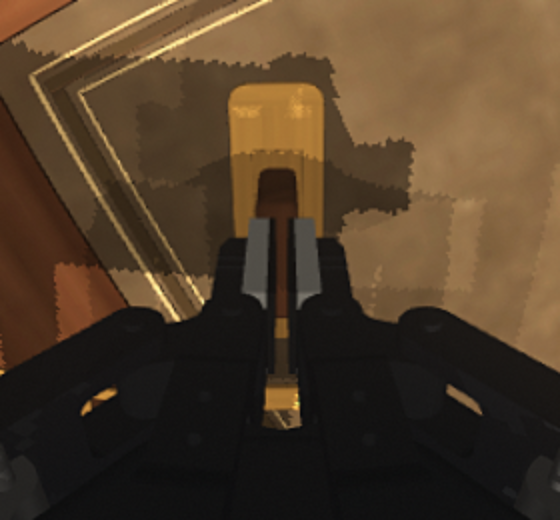

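The closed pads, v 218 to 305 in the crop, are drawn over the grip, so they seem to sit above it. I check the heights with the depth image.

Run:
```python
from h import *
import pickle
d=pickle.load(open('w4.pkl','rb'));o,M=tool();T=np.array(d['cam_to_world'])
def p(u,v):
    z=d['range_z'][v,u];a=(np.array([u,v])-[d['cx'],d['cy']])/d['fx'];r=np.hypot(*a);k=np.tan(r)/r
    P=T@np.r_[a*k*z,z,1];return (M.T@(P[:3]-o['tool_pos'])*1000).round(1),(P[:3]*1000).round(1)
for n,cu,cv in[('tailplate',278,110),('griptop',278,185),('griptop',282,205),('grip',282,240),('grip',282,290),('plate',282,330),('padL',258,225),('padL',258,260),('padL',258,295),('padR',305,225),('padR',305,260),('desk',400,260),('padLtip',258,219)]:
    print(n,*p(cu//2+180,cv//2+140))
```

```text
tailplate [25.7 -0.5  8.2] [ 602.8 -241.4    1.3]
griptop [ 7.6 -0.5 -7.8] [ 586.4 -233.8   17.3]
griptop [  7.4   0.7 -21. ] [ 585.7 -234.8   30.5]
grip [ -3.5   0.7 -22.1] [ 575.8 -230.2   31.6]
grip [-20.    0.7 -22.9] [ 560.9 -223.2   32.4]
plate [-58.5   0.8   8. ] [ 526.  -207.     1.5]
padL [ 10.6  -5.3 -39.3] [ 591.1 -230.7   48.8]
padL [ 11.5  -4.6 -58.3] [ 591.7 -231.7   67.8]
padL [ 10.8  -4.3 -70.7] [ 590.8 -231.7   80.2]
padR [ 11.2   6.1 -40.3] [ 586.8 -241.2   49.8]
padR [ 11.4   5.5 -58. ] [ 587.2 -240.8   67.5]
desk [-31.2  42.8  12.2] [ 532.8 -256.6   -2.7]
padLtip [  2.7  -6.1 -20.3] [ 584.3 -226.6   29.9]
```

The depth image puts the fingertips at about z 46 mm, above the grip top (32 mm), even though the reported TCP is at z 9.5 mm. I open a little and feel downward gently.

send_rows(rows=[[2.4, [0, 0, 0], 0], [2.4, [0, 0, 0], 0], [2.4, [0, 0, 0.4], 0], [2.4, [0, 0, 0.4], 0], [2.4, [0, 0, 0], 0]])

```text
t: 8.18
tool_pos: [0.5787, -0.2307, 0.0007]
tool_rot: [-3.066, 0.682, 0.002]
contact_force: [-0.2, 0.2, -1.1]
opening: 0.0241
grip_force: 0.0
```

Run:
```python
from h import *
import pickle
d=ctrl.get_image('wrist');o,M=tool();print(o['tool_pos'],o['contact_force'],o['opening']);T=np.array(d['cam_to_world'])
z=d['range_z'];v,u=np.indices(z.shape);a=np.stack([u-d['cx'],v-d['cy']],-1)/d['fx'];r=np.linalg.norm(a,axis=-1)+1e-9
P=np.concatenate([a*(np.tan(r)/r)[...,None]*z[...,None],z[...,None]],-1)@T[:3,:3].T+T[:3,3]
L=(P-o['tool_pos'])@M*1000
m=(abs(L[...,1])<45)&(abs(L[...,0])<13)&(L[...,2]<0)&(z>0)&(P[...,2]>.04)
print('tool z of lowest finger points',np.sort(L[m][:,2])[-20::4]);q=L[m];q=q[np.argsort(q[:,2])[-8:]];print(q.round(1))
s=ctrl.get_image('scene');c=pts(s);
m=(np.linalg.norm(c[...,:2]-o['tool_pos'][:2],axis=-1)<.06)&(c[...,2]>.0);vv,uu=np.where(m);print(uu.min(),uu.max(),vv.min(),vv.max())
save('s2',cv2.resize(s['frame'][60:220,260:400],None,fx=4,fy=3.7))
```

```text
[ 0.57894321 -0.23083911  0.00102544] [-0.86982081 -0.3421947   0.07122698] 0.02412615632166957
tool z of lowest finger points [-39.42805543 -39.33136232 -39.23605553 -39.21980893 -39.11204062]
[[ 11.6 -13.7 -39.2]
 [ 11.  -15.3 -39.2]
 [  0.  -11.6 -39.2]
 [ 11.  -16.3 -39.2]
 [ 11.  -13.3 -39.1]
 [ 12.1 -13.7 -39.1]
 [ 11.   16.6 -39.1]
 [ 12.  -17.2 -39. ]]
312 345 79 174
```

View pics/s2.png

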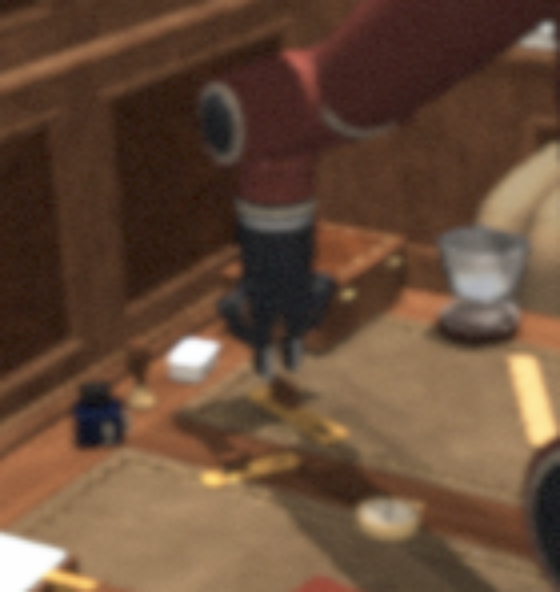

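The scene crop shows the fingertips at (275,360) just above the grip at (285,385). The real tips are about 35 mm short of the reported TCP, so I go 20 mm lower.

send_rows(rows=[[2.4, [0, 0, 0.5], 0], [2.4, [0, 0, 0.5], 0], [2.4, [0, 0, 0.5], 0], [2.4, [0, 0, 0.5], 0], [1.6, [0, 0, 0], 0], [1.3, [0, 0, 0], 0], [1.3, [0, 0, 0], 0]])

```text
t: 9.15
tool_pos: [0.5794, -0.2309, -0.0183]
tool_rot: [-3.067, 0.682, -0.0]
contact_force: [-0.5, -1.0, -1.3]
opening: 0.0131
grip_force: 0.3
```

send_rows(rows=[[1.18, [0, 0, 0], 0], [1.18, [0, 0, 0], 0]])

```text
t: 9.4
tool_pos: [0.5794, -0.231, -0.0183]
tool_rot: [-3.067, 0.682, -0.001]
contact_force: [0.3, 0.4, -0.1]
opening: 0.0119
grip_force: 4.2
```

send_rows(rows=[[1.14, [0, 0, 0], 0], [1.14, [0, 0, 0], 0]])

```text
t: 9.65
tool_pos: [0.5794, -0.231, -0.0183]
tool_rot: [-3.067, 0.682, -0.0]
contact_force: [0.8, 0.7, 1.9]
opening: 0.0115
grip_force: 12.6
```

send_rows(rows=[[1.18, [-0.16, 0, -0.6], 0], [1.18, [-0.2, 0, -0.57], 0], [1.18, [-0.24, 0, -0.56], 0], [1.18, [-0.27, 0, -0.56], 0], [1.18, [-0.31, 0, -0.52], 0], [1.18, [-0.33, 0, -0.52], 0], [1.18, [0, 0, 0], 0]])

```text
t: 10.52
tool_pos: [0.5658, -0.2247, 0.0154]
tool_rot: [3.066, -0.682, 0.002]
contact_force: [0.1, 0.2, -1.8]
opening: 0.0119
grip_force: 6.3
```

```bash
cat >> h.py <<'E'
def wcloud():
    d=ctrl.get_image('wrist');o,M=tool();T=np.array(d['cam_to_world'])
    z=d['range_z'];v,u=np.indices(z.shape);a=np.stack([u-d['cx'],v-d['cy']],-1)/d['fx'];r=np.linalg.norm(a,axis=-1)+1e-9
    P=np.concatenate([a*(np.tan(r)/r)[...,None]*z[...,None],z[...,None]],-1)@T[:3,:3].T+T[:3,3]
    return d,o,M,P,(P-o['tool_pos'])@M*1000
def tilt():
    d,o,M,P,L=wcloud()
    y=cv2.inRange(cv2.cvtColor(d['frame'],cv2.COLOR_RGB2HSV),(15,90,90),(36,255,255))>0
    y&=(abs(L[...,1])<13)&(L[...,0]<60)&(L[...,0]>-115)&(d['range_z']>0)
    m=y&(L[...,0]>-50)&(L[...,2]>-15)   # plate part
    q=L[m]
    for _ in range(3):
        k=np.polyfit(q[:,0],q[:,2],1);e=q[:,2]-np.polyval(k,q[:,0]);q=q[abs(e)<max(3,1.5*e.std())]
    print('t',round(o['t'],2),'tcp',(o['tool_pos']*1000).round(1),'F',o['contact_force'].round(1),'grip',round(o['grip_force'],1),'n',len(q))
    print('plate tilt deg',np.degrees(np.arctan(-k[0])).round(1),'z at x=0',k[1].round(1),'x range',q[:,0].min().round(1),q[:,0].max().round(1),'y mid',np.percentile(q[:,1],[2,50,98]).round(1))
    return d,o,M,P,L
E
python3 -c "
from h import *
d,o,M,P,L=tilt()
import pickle;pickle.dump((d,o,M,P,L),open('w5.pkl','wb'))"
```

```text
t 10.57 tcp [ 565.7 -224.6   15.1] F [-0.3 -0.5 -1. ] grip 6.3 n 1259
plate tilt deg 0.2 z at x=0 17.9 x range 29.5 59.8 y mid [-12.5  -0.5  12.7]
```

Run:
```python
from h import *
import pickle
d,o,M,P,L=pickle.load(open('w5.pkl','rb'))
for a,b in((-13,-9),(8,13)):
  for x in range(-100,60,8):
    m=(L[...,1]>a)&(L[...,1]<b)&(abs(L[...,0]-x)<4)&(L[...,2]>-60)&(d['range_z']>0)
    if m.sum()>3:print(x,m.sum(),np.percentile(L[m][:,2],[5,50,95]).round(1),P[m][:,2].min().round(3),np.median(d['frame'][m],0))
```

```text
-76 39 [-21.2 -20.1 -19.3] 0.034 [123.  85.  39.]
-68 32 [-21.  -20.3 -19.6] 0.034 [123.5  86.   39. ]
-60 36 [-20.8 -20.  -19.4] 0.034 [125.  86.  39.]
4 53 [-33.3 -20.6 -19.6] 0.035 [127.  88.  40.]
12 256 [-58.6 -43.  -19.9] 0.034 [83.  79.  69.5]
20 102 [-21.5 -20.5 -19.5] 0.034 [171. 120.  54.]
28 176 [-21.3 -19.8  18.2] -0.004 [168.  118.   53.5]
36 107 [-21.1  17.6  18.9] -0.004 [87. 67. 45.]
44 73 [16.9 17.8 18.8] -0.004 [149. 116.  77.]
52 76 [16.8 17.7 18.7] -0.004 [151. 118.  78.]
-100 6 [16.5 17.4 17.9] -0.003 [90.  68.  43.5]
-76 51 [-20.8 -20.  -19.2] 0.034 [120.  82.  38.]
-68 57 [-21.  -20.1 -19.5] 0.034 [121.  84.  38.]
-60 60 [-20.9 -20.2 -19.1] 0.034 [125.   86.5  39. ]
-52 14 [-21.  -20.3 -19.9] 0.035 [117.   81.5  37. ]
-44 10 [-21.5 -20.4 -19.8] 0.035 [116.5  80.   36. ]
4 60 [-21.4 -20.5 -19.4] 0.034 [128.  89.  40.]
12 356 [-58.5 -44.1 -20. ] 0.034 [84. 80. 71.]
20 123 [-21.5 -20.5 -19.5] 0.034 [173. 122.  55.]
28 220 [-21.3 -20.1  18.2] -0.004 [170.5 120.   54. ]
36 144 [-21.4  17.   18.3] -0.004 [89. 68. 45.]
44 99 [16.8 17.8 18.7] -0.004 [149. 116.  77.]
52 101 [16.5 17.7 18.8] -0.004 [141. 109.  71.]
```

send_rows(rows=[[1.21, [0, 0, 0], 0], [1.21, [0, 0, 0], 0]])

```text
t: 10.82
tool_pos: [0.5658, -0.2247, 0.015]
tool_rot: [3.067, -0.682, 0.0]
contact_force: [-1.0, 1.0, 0.5]
opening: 0.0118
grip_force: 0.0
```

```bash
cat >> h.py <<'E'
def prof():
    d,o,M,P,L=wcloud();pr=[]
    for s in(-1,1):
      for x in list(range(-90,-40,5))+list(range(14,32,3)):
        m=(L[...,1]*s>8)&(L[...,1]*s<13)&(abs(L[...,0]-x)<2.5)&(L[...,2]>-62)&(P[...,2]>.006)&(d['range_z']>0)
        y=d['frame'].astype(int);m&=(y[...,0]-y[...,2]>50)
        if m.sum()>3:pr.append((x,np.median(L[m][:,2])))
    pr=np.array(pr);k=np.polyfit(pr[:,0],pr[:,1],1)
    for _ in range(3):
        e=abs(pr[:,1]-np.polyval(k,pr[:,0]));pr=pr[e<max(1.5,2*np.median(e))];k=np.polyfit(pr[:,0],pr[:,1],1)
    print('t',round(o['t'],2),'tcp',(o['tool_pos']*1000).round(1),'F',o['contact_force'].round(1),'grip',round(o['grip_force'],1))
    print('tilt',np.degrees(np.arctan(-k[0])).round(1),'top z at x=0 (tool)',k[1].round(1),len(pr),pr[[0,-1]].round(1).tolist())
    # tail end: brass points at tail side
    y=d['frame'].astype(int);m=(abs(L[...,1])<12)&(L[...,0]>12)&(L[...,0]<60)&(abs(L[...,2]-np.polyval(k,L[...,0]))<4)&(d['range_z']>0)&(y[...,0]-y[...,2]>40)
    print('tail max x',np.percentile(L[m][:,0],98).round(1) if m.sum()>5 else None)
    m=(abs(L[...,1])<12)&(L[...,0]<-40)&(abs(L[...,2]-np.polyval(k,L[...,0]))<4)&(d['range_z']>0)&(y[...,0]-y[...,2]>40)
    print('toe min x',np.percentile(L[m][:,0],1).round(1) if m.sum()>5 else None)
E
python3 -c "
from h import *
prof()"
```

```text
t 10.88 tcp [ 565.8 -224.7   15. ] F [-0.3 -0.7  0.3] grip 0.0
tilt 52.9 top z at x=0 (tool) -18.5 1 [[14.0, -37.0], [14.0, -37.0]]
tail max x None
toe min x Noneh.py:53: RankWarning: Polyfit may be poorly conditioned
  pr=np.array(pr);k=np.polyfit(pr[:,0],pr[:,1],1)
h.py:55: RankWarning: Polyfit may be poorly conditioned
  e=abs(pr[:,1]-np.polyval(k,pr[:,0]));pr=pr[e<max(1.5,2*np.median(e))];k=np.polyfit(pr[:,0],pr[:,1],1)
h.py:55: RankWarning: Polyfit may be poorly conditioned
  e=abs(pr[:,1]-np.polyval(k,pr[:,0]));pr=pr[e<max(1.5,2*np.median(e))];k=np.polyfit(pr[:,0],pr[:,1],1)
h.py:55: RankWarning: Polyfit may be poorly conditioned
  e=abs(pr[:,1]-np.polyval(k,pr[:,0]));pr=pr[e<max(1.5,2*np.median(e))];k=np.polyfit(pr[:,0],pr[:,1],1)
```

The bar slipped out and dropped flat. A light pinch doesn't let gravity tilt it. New plan: hold it a bit more firmly and push the toe against the outer face of the tray's end wall so it pivots in the pads. First I find the bar again.

Run:
```python
from h import *
d,o,M,P,L=wcloud()
print(o['q'].round(2),o['tool_pos'],o['opening'])
for a,b in((-13,-8),(8,13)):
  for x in range(-115,60,8):
    m=(L[...,1]>a)&(L[...,1]<b)&(abs(L[...,0]-x)<4)&(L[...,2]>-60)&(d['range_z']>0)
    if m.sum()>3:print(x,m.sum(),np.percentile(P[m][:,2],[5,50,95]).round(3),np.median(d['frame'][m],0))
save('w6',d['frame'])
```

```text
[-0.5   0.19  1.78 -0.    1.17  1.51] [ 0.56574526 -0.22470146  0.01489955] 0.012204869038714714
-115 36 [-0.003 -0.002 -0.002] [71. 54. 35.]
-107 35 [-0.003 -0.002 -0.001] [78. 58. 38.]
-99 22 [-0.002  0.001  0.002] [164. 116.  51.]
-91 48 [0.001 0.002 0.003] [165. 116.  52.]
-83 28 [0.001 0.002 0.003] [126.  87.  39.]
-75 18 [0.001 0.002 0.003] [127.5  88.   39. ]
-67 16 [0.002 0.002 0.003] [128.  88.  40.]
-59 12 [0.001 0.002 0.003] [128.5  89.   40. ]
-51 7 [0.001 0.001 0.003] [133.  91.  41.]
-11 64 [0.001 0.002 0.003] [129.  89.  41.]
-3 77 [0.001 0.002 0.003] [127.  88.  40.]
5 79 [0.001 0.002 0.003] [127.  88.  41.]
13 316 [0.001 0.06  0.073] [82.  78.  70.5]
21 95 [0.001 0.002 0.003] [173. 122.  55.]
29 99 [0.001 0.002 0.003] [175. 124.  56.]
37 111 [-0.004 -0.002  0.002] [87. 67. 45.]
45 97 [-0.004 -0.003 -0.001] [150. 116.  77.]
53 98 [-0.004 -0.003 -0.001] [150. 117.  78.]
-115 33 [-0.003 -0.003 -0.002] [140. 108.  72.]
-107 41 [-0.003 -0.003 -0.001] [129.  98.  63.]
-99 18 [-0.002  0.002  0.003] [249.  208.   96.5]
-91 50 [0.001 0.002 0.003] [248. 205.  95.]
-83 34 [0.001 0.002 0.002] [237. 179.  82.]
-75 26 [0.001 0.002 0.003] [233.  166.5  75. ]
-67 22 [0.001 0.002 0.003] [216.  154.5  68.5]
-59 22 [0.001 0.002 0.003] [122.5  84.   38.5]
-51 17 [0.001 0.002 0.003] [119.  82.  37.]
-43 11 [0.001 0.002 0.002] [118.  82.  38.]
-27 5 [0.002 0.002 0.003] [49. 37. 21.]
-19 10 [0.001 0.002 0.003] [67.  48.5 25. ]
-11 64 [0.001 0.002 0.003] [128.  89.  40.]
-3 87 [0.001 0.002 0.003] [127.  89.  41.]
5 81 [0.001 0.002 0.003] [128.  89.  41.]
13 339 [0.001 0.06  0.074] [82. 79. 71.]
21 95 [0.001 0.002 0.003] [175. 123.  55.]
29 95 [0.001 0.002 0.003] [180. 127.  58.]
37 111 [-0.003 -0.002  0.003] [88. 67. 45.]
45 98 [-0.004 -0.002 -0.001] [149. 116.  77.]
53 97 [-0.004 -0.003 -0.001] [140. 107.  70.]
```

View pics/w6.png

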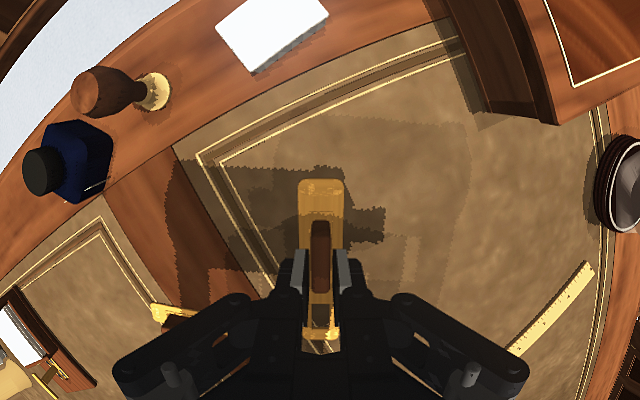

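The bar lies flat along the same line, tail at (321,180), with the fingers straddling the grip. I check what is behind the tray, and refine the tray's pose.

Run:
```python
from h import *
import pickle
d=pickle.load(open('top.pkl','rb'));P=pts(d)
for v in (5,20,50,80,100,107,112,120,130,138,141,144,147):print(v,P[v,270].round(3))
m=(abs(P[...,2]-.036)<.004)&(P[...,0]>.53)&(P[...,0]<.66)&(P[...,1]>.12)&(P[...,1]<.26)
hs=cv2.cvtColor(d['frame'],cv2.COLOR_RGB2HSV);w=sub(cv2.inRange(hs,(0,0,150),(180,80,255)),245,300,135,180)
r=rect(d,w,.036);print(r)
y=sub(cv2.inRange(hs,(18,90,140),(36,255,255)),264,282,168,192);print(cv2.boundingRect(y))
q=P[(y>0)&(P[...,2]>.04)];print(len(q),q.min(0),q.max(0),np.median(q,0))
```

```text
5 [ 1.521  0.276 -0.673]
20 [ 1.482  0.285 -0.746]
50 [ 1.318  0.285 -0.745]
80 [ 1.156  0.286 -0.744]
100 [ 1.051  0.288 -0.749]
107 [ 1.007  0.285 -0.729]
112 [ 0.746  0.198 -0.   ]
120 [0.719 0.198 0.001]
130 [ 0.686  0.199 -0.   ]
138 [ 0.661  0.199 -0.005]
141 [0.639 0.194 0.044]
144 [0.634 0.196 0.027]
147 [0.622 0.195 0.036]
((591.6163940429688, 192.05056762695312), (76.58318328857422, 90.15036010742188), 3.1619133949279785)
(269, 171, 9, 15)
49 [0.50050824 0.18453602 0.0432685 ] [0.54451385 0.1943822  0.05137037] [0.51995974 0.19054314 0.04725379]
```

send_rows(rows=[[2.2, [0, 0, 0], 0], [2.2, [0, 0, 0.9], 0], [2.2, [0, 0, 0.9], 0], [2.2, [0, 0, 0.9], 0], [2.2, [0, 0, 0.9], 0], [1.5, [0, 0, 0], 0], [1.15, [0, 0, 0], 0], [1.15, [0, 0, 0], 0], [1.15, [0, 0, 0], 0]])

```text
t: 12.05
tool_pos: [0.5656, -0.2246, -0.0211]
tool_rot: [3.067, -0.682, 0.0]
contact_force: [-0.0, -0.1, -1.6]
opening: 0.0119
grip_force: 11.2
```

send_rows(rows=[[1.12, [0, 0, 0], 0], [1.12, [0, 0, -2], 0], [1.12, [0, 0, -2.5], -4], [1.12, [0, 0, -2.5], -6], [1.12, [0, 0, -2.5], -6.5], [1.12, [0, 0, -1], -6.5], [1.12, [0, 0, 0], -5.4], [1.12, [0, 0, 0], 0]])

```text
t: 13.05
tool_pos: [0.5661, -0.2248, 0.0855]
tool_rot: [3.139, 0.09, 0.003]
contact_force: [0.1, 0.6, -1.2]
opening: 0.0113
grip_force: 18.0
```

Run:
```python
from h import *
prof();o,M=tool();print(M.round(3),o['q'].round(2))
```

```text
t 13.1 tcp [ 565.9 -224.7   85. ] F [-1.1 -0.7 -2.4] grip 18.0
tilt 0.2 top z at x=0 (tool) -24.3 24 [[-75.0, -24.3], [29.0, -24.4]]
tail max x 35.8
toe min x -75.7
[[ 0.998  0.057  0.001]
 [ 0.057 -0.998 -0.001]
 [ 0.001  0.001 -1.   ]] [-0.5   0.11  1.75  0.    1.29  1.01]
```

send_rows(rows=[[1.12, [1.5, -2.5, 0], 0], [1.12, [2.5, -5, 0], 0], [1.12, [2.5, -5.3, 0], 0], [1.12, [2.5, -5.3, 0], 0], [1.12, [2.5, -5.3, 0], 0], [1.12, [2.5, -5.3, 0], 0], [1.12, [2.5, -5.3, 0], 0], [1.12, [2.5, -5.3, 0], 0], [1.12, [1.6, -2.3, 0], 0], [1.12, [0, 0, 0], 0]])

```text
t: 14.35
tool_pos: [0.7472, 0.2049, 0.0835]
tool_rot: [-3.14, -0.094, 0.0]
contact_force: [0.8, -0.2, -0.9]
opening: 0.0114
grip_force: 18.2
```

Run:
```python
from h import *
import pickle
prof();o,M=tool();print(o['q'].round(2),M[:,0].round(3))
d=ctrl.get_image('top');pickle.dump(d,open('t2.pkl','wb'))
w=ctrl.get_image('wrist');f=w['frame'];hs=cv2.cvtColor(f,cv2.COLOR_RGB2HSV)
W=cv2.inRange(hs,(0,0,140),(180,70,255));c=sorted(cv2.findContours(W,0,1)[0],key=cv2.contourArea)[-4:]
for k in c:
    p=fplane(w,k[:,0],.036)[:,:2]*1000;print(cv2.boundingRect(k),cv2.minAreaRect(p.astype(np.float32)))
save('w7',f)
```

```text
t 14.4 tcp [746.8 203.3  83.4] F [ 0.  -0.6 -2. ] grip 18.2
tilt 0.2 top z at x=0 (tool) -23.8 24 [[-75.0, -23.7], [29.0, -23.8]]
tail max x 35.8
toe min x -75.3
[ 0.17  0.47  1.31 -0.    1.36  1.68] [ 0.998  0.059 -0.001]
(0, 181, 156, 129) ((694.458984375, 476.03192138671875), (245.71279907226562, 73.04405975341797), 75.92633819580078)
(0, 236, 70, 83) ((627.2922973632812, 579.1281127929688), (152.10826110839844, 82.42308044433594), 72.10816955566406)
(0, 205, 143, 141) ((624.3681030273438, 507.30426025390625), (239.33934020996094, 157.30673217773438), 75.76536560058594)
(0, 0, 640, 206) ((875.4960327148438, 209.1622772216797), (239.99041748046875, 740.6622924804688), 2.6087512969970703)
```

send_rows(rows=[[1.12, [0, 0, 2], 0], [1.12, [0, 0, 2.3], 0], [1.12, [0, 0, 2.3], 0], [1.12, [0, 0, 1.7], 0], [1.12, [-0.3, 0, 0], 0], [1.12, [-0.2, 0, 0], 0], [1.12, [0, 0, 0], 0]])

```text
t: 15.38
tool_pos: [0.743, 0.2027, 0.0026]
tool_rot: [-3.14, -0.092, -0.004]
contact_force: [-0.1, -0.2, -1.8]
opening: 0.0114
grip_force: 18.2
```

send_rows(rows=[[1.12, [-0.2, 0, 0], 0], [1.12, [0, 0, 0], 0]])

```text
t: 15.62
tool_pos: [0.7402, 0.2023, 0.0014]
tool_rot: [-3.14, -0.092, -0.001]
contact_force: [-0.0, 0.4, -1.9]
opening: 0.0117
grip_force: 18.2
```

send_rows(rows=[[1.12, [-0.2, 0, 0], 0], [1.12, [0, 0, 0], 0]])

```text
t: 15.88
tool_pos: [0.7389, 0.2022, 0.0014]
tool_rot: [-3.14, -0.091, -0.003]
contact_force: [2.4, -0.2, -2.0]
opening: 0.0119
grip_force: 18.2
```

send_rows(rows=[[1.12, [-0.25, 0, -0.3], 0], [1.12, [-0.15, 0, -0.4], 0], [1.12, [-0.15, 0, -0.5], 0], [1.12, [0, 0, 0], 0]])

```text
t: 16.38
tool_pos: [0.7336, 0.202, 0.014]
tool_rot: [-3.14, -0.091, -0.004]
contact_force: [4.9, -0.1, 0.4]
opening: 0.0118
grip_force: 18.5
```

```bash
python3 -c "
from h import *
prof()"
```

```text
t 16.43 tcp [733.7 202.   13.9] F [ 4.7  0.8 -0.4] grip 18.5
tilt 7.5 top z at x=0 (tool) -23.4 27 [[-90.0, -11.4], [29.0, -27.2]]
tail max x 39.6
toe min x -90.2
```

The bar pivots in the pads: 7.5° at only 5 N. I carry on along the arc.

send_rows(rows=[[1.12, [-0.26, 0, -0.55], 0], [1.12, [-0.27, 0, -0.55], 0], [1.12, [-0.31, 0, -0.52], 0], [1.12, [-0.33, 0, -0.52], 0], [1.12, [0, 0, 0], 0]])

```text
t: 17.05
tool_pos: [0.7204, 0.2012, 0.0346]
tool_rot: [3.14, 0.092, -0.001]
contact_force: [2.4, -0.4, 0.0]
opening: 0.0116
grip_force: 18.5
```

send_rows(rows=[[1.12, [-0.37, 0, -0.5], 0], [1.12, [-0.4, 0, -0.48], 0], [1.12, [0, 0, 0], 0]])

```text
t: 17.42
tool_pos: [0.7123, 0.2007, 0.044]
tool_rot: [3.14, 0.092, -0.002]
contact_force: [1.0, 0.8, -0.1]
opening: 0.0115
grip_force: 18.3
```

```bash
python3 -c "
from h import *
prof()"
```

```text
t 17.48 tcp [712.3 200.7  43.8] F [ 1.6  1.  -1.2] grip 18.3
tilt 26.6 top z at x=0 (tool) -19.6 13 [[14.0, -26.3], [29.0, -34.4]]
tail max x 47.8
toe min x -72.4
```

Tilt is 26.9° by both toe and tail. Now I lift and pass over the tray, so the wrist camera can see the stud and the bar's tail in one view for lateral alignment.

send_rows(rows=[[1.12, [0.2, 0, -1], 0], [1.12, [0, 0, -2], 0], [1.12, [0, 0, -2.5], 0], [1.12, [-1, 0, -2.5], 0], [1.12, [-2.5, 0, -1.5], 0], [1.12, [-4, 0, 0], 0], [1.12, [-4, 0, 0], 0], [1.12, [-4, 0, 0], 0], [1.12, [-4, 0, 0], 0], [1.12, [-3, 0, 0], 0]])

```text
t: 18.73
tool_pos: [0.4896, 0.1878, 0.1413]
tool_rot: [-3.14, -0.092, -0.004]
contact_force: [0.0, 0.1, -1.3]
opening: 0.0117
grip_force: 18.2
```

send_rows(rows=[[1.12, [-1.9, 0, 0], 0], [1.12, [0, 0, 0], 0], [1.12, [0, 0, 0], 0]])

```text
t: 19.1
tool_pos: [0.4727, 0.1868, 0.1406]
tool_rot: [-3.14, -0.091, -0.004]
contact_force: [0.4, 0.0, -1.7]
opening: 0.0116
grip_force: 18.2
```

Run:
```python
from h import *
import pickle
prof()
d,o,M,P,L=wcloud();pickle.dump((d,o,M,P,L),open('w8.pkl','wb'));save('w8',d['frame'])
print(o['tool_pos'],M[:,0].round(4),M[:,2].round(4))
y=d['frame'].astype(int);br=(y[...,0]-y[...,2]>60)&(y[...,1]-y[...,2]>30)
m=br&(abs(P[...,2]-.046)<.007)&(abs(L[...,1])<30)&(L[...,0]>-20)&(L[...,0]<130)
q=L[m];print('head n',m.sum(),'x',np.percentile(q[:,0],[1,50,99]).round(1),'y',np.percentile(q[:,1],[2,50,98]).round(1))
v,u=np.where(m);print('px',u.min(),u.max(),v.min(),v.max())
m=(y.min(-1)>130)&(abs(P[...,2]-.034)<.006)&(abs(L[...,1])<70);q=L[m];print('cards',m.sum(),cv2.minAreaRect(q[:,:2].astype(np.float32)))
m=br&(abs(L[...,1])<17)&(abs(L[...,2]+30)<14)&(L[...,0]>12)&(L[...,0]<50);q=L[m]
for x in(18,26,34,42):
    k=abs(q[:,0]-x)<4;print('tail',x,k.sum(),np.percentile(q[k][:,1],[1,50,99]).round(1))
```

```text
t 19.15 tcp [472.7 186.7 140.2] F [-0.8 -0.3 -1.3] grip 18.2
tilt 27.7 top z at x=0 (tool) -19.3 15 [[14.0, -26.5], [29.0, -34.7]]
tail max x 47.8
toe min x -71.5
[0.47255569 0.18664682 0.13978408] [0.9983 0.0579 0.0011] [ 1.1e-03  2.0e-04 -1.0e+00]
head n 584 x [26.3 49.6 70.7] y [-3.4  1.8  6.2]
px 316 327 116 166
cards 7746 ((119.23876953125, 1.5310745239257812), (87.48517608642578, 76.01673126220703), 89.6742935180664)
tail 18 333 [-14.    6.9  15.1]
tail 26 727 [-13.9   0.3  14.9]
tail 34 787 [-13.9   0.3  14.9]
tail 42 905 [-13.7   0.3  14.7]
```

Run:
```python
from h import *
import pickle
d,o,M,P,L=pickle.load(open('w8.pkl','rb'))
y=d['frame'].astype(int);br=(y[...,0]-y[...,2]>60)&(y[...,1]-y[...,2]>30)
m=br&(abs(P[...,2]-.046)<.007)&(abs(L[...,1]-1.6)<4)&(L[...,0]>25)&(L[...,0]<72)
print('head top world z',np.percentile(P[m][:,2]*1000,[5,50,95]).round(1),'tool',np.median(L[m][:,2]).round(1))
m=(y.min(-1)>130)&(abs(P[...,2]-.034)<.006)&(abs(L[...,1])<40);print('cards z',np.percentile(P[m][:,2]*1000,[5,50,95]).round(1))
m=br&(abs(L[...,1])<13)&(abs(L[...,2]+30)<14)&(L[...,0]>14)&(L[...,0]<50);q=L[m]
for x in range(14,50,4):
    k=abs(q[:,0]-x)<1;print(x,k.sum(),np.median(q[k][:,2]).round(1),end=' | ')
```

```text
head top world z [44.7 45.8 47. ] tool 94.0
cards z [32.5 33.7 34.9]
14 26 -27.1 | 18 72 -28.7 | 22 116 -31.5 | 26 164 -33.7 | 30 161 -34.9 | 34 164 -37.1 | 38 174 -39.4 | 42 208 -41.4 | 46 224 -43.1 |
```

Tool-frame measurements:
- **Head:** x 25.3 to 71.7, y 1.6, so the stud sits about 1.4 mm towards the cards.
- **Bar centreline:** y 0.4.
- **Tray yaw:** off by −0.33°.

I correct these, back over the head and start down.

send_rows(rows=[[1.12, [0, 0.12, 0], -0.33], [1.12, [1.7, 0, 0], 0], [1.12, [2.5, 0, 0.5], 0], [1.12, [2.5, 0, 2], 0], [1.12, [1.5, 0, 2], 0], [1.12, [0, 0, 2], 0], [1.12, [0, 0, 0], 0], [1.12, [0, 0, 0], 0]])

```text
t: 20.2
tool_pos: [0.5533, 0.1908, 0.0745]
tool_rot: [-3.14, -0.101, -0.001]
contact_force: [1.1, 0.2, -2.8]
opening: 0.0119
grip_force: 18.2
```

Run:
```python
from h import *
prof();o,M=tool();print((o['tool_pos']*1000).round(1),M[:,0].round(4),o['contact_force'])
```

```text
t 20.25 tcp [553.8 190.9  75.1] F [ 0.5 -1.4 -1.8] grip 18.2
tilt 28.1 top z at x=0 (tool) -18.3 14 [[14.0, -25.5], [29.0, -33.8]]
tail max x 47.4
toe min x -72.1
[553.8 190.9  75.1] [0.9979 0.0642 0.0016] [ 0.49219585 -1.35277416 -1.81212475]
```

send_rows(rows=[[1.12, [0, 0.03, 0.6], 0], [1.12, [0, 0, 0.5], 0], [1.12, [0, 0, 0.4], 0], [1.12, [0, 0, 0], 0]])

```text
t: 20.75
tool_pos: [0.553, 0.1903, 0.0584]
tool_rot: [3.14, 0.101, -0.002]
contact_force: [-1.0, 0.6, -1.5]
opening: 0.0114
grip_force: 18.2
```

send_rows(rows=[[1.12, [0, 0, 0.3], 0], [1.12, [0, 0, 0.3], 0], [1.12, [0, 0, 0.15], 0], [1.12, [0, 0, 0], 0]])

```text
t: 21.25
tool_pos: [0.5534, 0.1903, 0.0513]
tool_rot: [3.14, 0.1, -0.001]
contact_force: [0.1, -0.1, -2.7]
opening: 0.0118
grip_force: 18.2
```

send_rows(rows=[[1.12, [0.3, 0, -0.07], 0], [1.12, [0.5, 0, 0], 0], [1.12, [0.4, 0, 0], 0], [1.12, [0, 0, 0], 0]])

```text
t: 21.75
tool_pos: [0.5659, 0.1911, 0.0523]
tool_rot: [-3.14, -0.1, -0.0]
contact_force: [0.4, 0.5, -1.4]
opening: 0.0115
grip_force: 18.2
```

send_rows(rows=[[1.12, [0.4, 0, 0], 0], [1.12, [0.4, 0, 0], 0], [1.12, [0.2, 0, 0], 0], [1.12, [0, 0, 0], 0]])

```text
t: 22.25
tool_pos: [0.5756, 0.1918, 0.0522]
tool_rot: [3.14, 0.1, -0.0]
contact_force: [0.5, 0.3, -1.7]
opening: 0.0114
grip_force: 18.2
```

send_rows(rows=[[1.12, [0.2, 0, 0], 0], [1.12, [0.2, 0, 0], 0], [1.12, [0, 0, 0], 0]])

```text
t: 22.62
tool_pos: [0.5796, 0.192, 0.0523]
tool_rot: [-3.14, -0.1, -0.0]
contact_force: [-0.2, -0.2, -2.2]
opening: 0.012
grip_force: 18.2
```

send_rows(rows=[[1.12, [0.15, 0, 0], 0], [1.12, [0, 0, 0], 0]])

```text
t: 22.88
tool_pos: [0.5806, 0.1921, 0.052]
tool_rot: [3.14, 0.101, -0.001]
contact_force: [0.2, -0.8, -1.5]
opening: 0.0113
grip_force: 18.2
```

send_rows(rows=[[1.12, [0.15, 0, 0], 0], [1.12, [0, 0, 0], 0]])

```text
t: 23.12
tool_pos: [0.5813, 0.1922, 0.0516]
tool_rot: [3.14, 0.101, -0.004]
contact_force: [-2.9, 0.3, -1.4]
opening: 0.0116
grip_force: 18.2
```

send_rows(rows=[[1.12, [0.1, 0, 0], 0], [1.12, [0, 0, 0], 0]])

```text
t: 23.38
tool_pos: [0.5821, 0.1922, 0.0512]
tool_rot: [3.14, 0.101, -0.005]
contact_force: [-4.3, 0.2, -3.7]
opening: 0.0118
grip_force: 18.0
```

The eye's far end touched the neck at TCP x ≈ 581 mm (predicted 580). Next I level it along an arc about that contact, keeping a light backward pull.

send_rows(rows=[[1.12, [0.2, 0, 0.21], 0], [1.12, [0.2, 0, 0.22], 0], [1.12, [0, 0, 0], 0]])

```text
t: 23.75
tool_pos: [0.5868, 0.1925, 0.0472]
tool_rot: [3.14, 0.101, -0.003]
contact_force: [-4.7, -0.8, -4.7]
opening: 0.0114
grip_force: 17.8
```

```bash
python3 -c "
from h import *
prof()"
```

```text
t 23.8 tcp [586.7 192.5  47.2] F [-5.1  0.3 -4.3] grip 17.8
tilt 23.2 top z at x=0 (tool) -20.2 19 [[-75.0, 11.9], [29.0, -32.4]]
tail max x 46.4
toe min x -78.2
```

send_rows(rows=[[1.12, [0.18, 0, 0.24], 0], [1.12, [0.18, 0, 0.24], 0], [1.12, [0.16, 0, 0.25], 0], [1.12, [0.16, 0, 0.25], 0], [1.12, [0, 0, 0], 0]])

```text
t: 24.42
tool_pos: [0.5949, 0.193, 0.0384]
tool_rot: [-3.14, -0.1, -0.002]
contact_force: [-3.2, -0.6, -3.1]
opening: 0.0115
grip_force: 17.9
```

```bash
python3 -c "
from h import *
prof()"
```

```text
t 24.48 tcp [594.8 193.   38.4] F [-3.7  0.3 -2.5] grip 17.9
tilt 15.7 top z at x=0 (tool) -21.5 23 [[-85.0, 2.2], [29.0, -29.7]]
tail max x 43.4
toe min x -85.4
```

send_rows(rows=[[1.12, [0.15, 0, 0.25], 0], [1.12, [0.15, 0, 0.26], 0], [1.12, [0.13, 0, 0.26], 0], [1.12, [0.13, 0, 0.26], 0], [1.12, [0, 0, 0], 0]])

```text
t: 25.1
tool_pos: [0.6001, 0.1933, 0.0275]
tool_rot: [-3.14, -0.101, -0.001]
contact_force: [-1.9, -0.1, -2.0]
opening: 0.0116
grip_force: 17.8
```

```bash
python3 -c "
from h import *
prof()"
```

```text
t 25.15 tcp [600.  193.3  27.6] F [-2.   0.1 -2.5] grip 17.8
tilt 10.0 top z at x=0 (tool) -22.2 26 [[-90.0, -6.5], [29.0, -27.2]]
tail max x 41.0
toe min x -91.5
```

send_rows(rows=[[1.12, [0.15, 0, 0.15], 0], [1.12, [0.15, 0, 0.2], 0], [1.12, [0.12, 0, 0.2], 0], [1.12, [0.05, 0, 0.15], 0], [1.12, [0, 0, 0], 0]])

```text
t: 25.78
tool_pos: [0.6041, 0.1936, 0.0206]
tool_rot: [3.14, 0.101, -0.002]
contact_force: [-4.4, -0.3, -0.2]
opening: 0.0116
grip_force: 17.9
```

```bash
python3 -c "
from h import *
prof()"
```

```text
t 25.82 tcp [604.  193.6  20.6] F [-5.3 -0.3 -0.7] grip 17.9
tilt 5.2 top z at x=0 (tool) -22.6 26 [[-85.0, -14.8], [29.0, -25.2]]
tail max x 38.5
toe min x -85.5
```

Nearly level at 5°, with the tail on the end wall. I push home towards the stud.

send_rows(rows=[[1.12, [-0.2, 0, 0], 0], [1.12, [-0.25, 0, 0], 0], [1.12, [-0.25, 0, 0], 0], [1.12, [-0.25, 0, 0], 0], [1.12, [-0.25, 0, 0], 0], [1.12, [0, 0, 0], 0]])

```text
t: 26.58
tool_pos: [0.5924, 0.1929, 0.0208]
tool_rot: [-3.14, -0.101, -0.0]
contact_force: [0.0, -0.2, -1.9]
opening: 0.0114
grip_force: 17.7
```

send_rows(rows=[[1.12, [-0.15, 0, 0], 0], [1.12, [-0.15, 0, 0], 0], [1.12, [0, 0, 0], 0]])

```text
t: 26.95
tool_pos: [0.5894, 0.1927, 0.0208]
tool_rot: [-3.14, -0.101, 0.0]
contact_force: [0.8, -0.8, -1.5]
opening: 0.0118
grip_force: 17.7
```

send_rows(rows=[[1.12, [-0.15, 0, 0], 0], [1.12, [0, 0, 0], 0]])

```text
t: 27.2
tool_pos: [0.5881, 0.1926, 0.0209]
tool_rot: [-3.14, -0.101, -0.0]
contact_force: [0.9, 0.4, -1.5]
opening: 0.0117
grip_force: 17.7
```

send_rows(rows=[[1.12, [-0.15, 0, 0], 0], [1.12, [0, 0, 0], 0]])

```text
t: 27.45
tool_pos: [0.5877, 0.1926, 0.0214]
tool_rot: [-3.14, -0.1, -0.004]
contact_force: [3.3, -0.8, -1.9]
opening: 0.0121
grip_force: 17.6
```

```bash
python3 -c "
from h import *
prof()"
```

```text
t 27.5 tcp [587.7 192.6  21.4] F [ 5.4  0.  -2.6] grip 17.7
tilt 5.9 top z at x=0 (tool) -22.6 26 [[-85.0, -13.8], [29.0, -25.5]]
tail max x 38.7
toe min x -86.7
```

Near end met the neck after 16 mm of travel, and the tail is 6 mm inside the wall. Now I ease the tail down.

send_rows(rows=[[1.12, [0.1, 0, 0.1], 0], [1.12, [0, 0, 0.15], 0], [1.12, [0, 0, 0.15], 0], [1.12, [0, 0, 0], 0]])

```text
t: 28.0
tool_pos: [0.5879, 0.1926, 0.0173]
tool_rot: [-3.14, -0.101, -0.001]
contact_force: [1.9, -0.2, 1.5]
opening: 0.0117
grip_force: 18.3
```

send_rows(rows=[[1.12, [0, 0, 0.12], 0], [1.12, [0, 0, 0], 0]])

```text
t: 28.25
tool_pos: [0.588, 0.1927, 0.0163]
tool_rot: [-3.14, -0.101, -0.001]
contact_force: [1.9, -0.3, 5.3]
opening: 0.0116
grip_force: 18.7
```

```bash
python3 -c "
from h import *
prof()"
```

```text
t 28.3 tcp [588.  192.7  16.3] F [2.1 0.2 5.2] grip 18.7
tilt 5.4 top z at x=0 (tool) -22.7 26 [[-85.0, -14.7], [29.0, -25.5]]
tail max x 51.3
toe min x -85.7
```

send_rows(rows=[[1.12, [0, 0, -0.1], 0], [1.2, [0, 0, 0], 0], [1.25, [0, 0, 0], 0], [1.35, [0, 0, 0], 0], [1.6, [0, 0, 0], 0], [1.6, [0, 0, 0], 0]])

```text
t: 29.05
tool_pos: [0.5874, 0.1925, 0.0165]
tool_rot: [3.14, 0.1, -0.001]
contact_force: [0.1, 0.2, 0.4]
opening: 0.0159
grip_force: 0.0
```

```bash
python3 -c "
from h import *
prof()"
```

```text
t 29.1 tcp [587.5 192.5  16.5] F [-0.1 -0.1  0.1] grip 0.0
tilt 0.0 top z at x=0 (tool) -20.9 28 [[-80.0, -20.9], [29.0, -20.9]]
tail max x 52.0
toe min x -78.5
```

The bar is level on the cards and released. I open and retract straight up, then check.

send_rows(rows=[[2.4, [0, 0, 0], 0], [2.4, [0, 0, 0], 0], [2.4, [0, 0, -1], 0], [2.4, [0, 0, -2.5], 0], [2.4, [0, 0, -3], 0], [2.4, [0, 0, -3], 0], [2.4, [-3, 0, -1], 0], [2.4, [-5, 0, 0], 0], [2.4, [-3, 0, 0], 0], [2.4, [0, 0, 0], 0]])

```text
t: 30.35
tool_pos: [0.4765, 0.1856, 0.1222]
tool_rot: [-3.14, -0.102, -0.001]
contact_force: [-1.2, 0.5, -0.9]
opening: 0.0237
grip_force: 0.0
```

Run:
```python
from h import *
d,o,M,P,L=wcloud();save('w9',cv2.resize(d['frame'][60:300,180:460],None,fx=2.4,fy=2.4));print(o['t'],(o['tool_pos']*1000).round(1))
y=d['frame'].astype(int);br=(y[...,0]-y[...,2]>60)&(y[...,1]-y[...,2]>30)
O=np.array([.5247,.1885]);ex=np.array([-.998,-.0637]);ey=np.array([.0637,-.998])
X=(P[...,:2]-O)@ex*1000;Y=(P[...,:2]-O)@ey*1000;Z=P[...,2]*1000+2.2
a=br&(abs(Y)<20)&(X>-125)&(X<60)&(Z>33)&(Z<52)
for lo,hi,n in((35,43,'plate'),(45,52,'head')):
    m=a&(Z>lo)&(Z<hi);print(n,m.sum(),'X',np.percentile(X[m],[1,99]).round(1),'Y',np.percentile(Y[m],[1,99]).round(1),'Z',np.percentile(Z[m],[10,50,90]).round(1))
w=(y.min(-1)>130)&(abs(Z-36)<4)&(abs(Y)<60)&(X>-125)&(X<0);print('cards X',np.percentile(X[w],[.5,99.5]).round(1),'Y',np.percentile(Y[w],[.5,99.5]).round(1))
for x in range(-100,40,20):
    m=a&(Z<43)&(abs(X-x)<4);
    if m.sum():print(x,np.median(Z[m]).round(1),np.percentile(Y[m],[3,97]).round(1))
```

```text
30.4 [477.8 185.7 122.5]
plate 3829 X [-101.    29.9] Y [-14.2  14.9] Z [38.7 39.6 40.7]
head 668 X [-19.3  26.8] Y [-4.2  4.9] Z [47.1 48.  48.8]
cards X [-104.2  -29.4] Y [-42.   44.4]
-100 39.7 [-12.6  13.3]
-80 39.7 [-14.1  14.6]
-60 39.7 [-14.2  14.6]
-40 39.8 [-14.1  14.7]
-20 39.6 [-14.2  14.9]
0 39.5 [-13.6  15.1]
20 39.7 [-13.8  14.5]
```

View pics/w9.png

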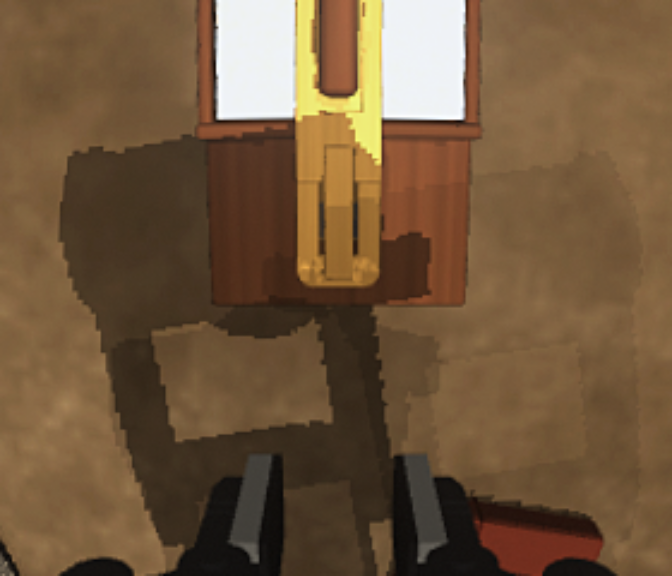

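The bar lies level (top at z 39.6), with both arms of the head over it. Its tail is at about x −102, inside the end wall, and the eye centre at about x +7.5. The robot is clear, so I hand in.

```bash
python3 -c "
from h import *
print(ctrl.finish_job())"
```

```text
the job is handed in; nothing more can be done
None
```

The keeper bar is locked on the tray: level on the cards, both arms of the stud's head over it and its tail inside the end wall. I let go of it and handed the job in at about 30 s; the hand-in gave no verdict back.

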